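Brace the pendant clamp in the bench jig and tighten it

TASK

The clamp with the red wing knob holds a gold pendant and is still loose; on the open bench its block just spins round with the knob. Set it down between the two rails of the bench jig so that the block is braced, flat on the jig's board and about midway along the rails, and only then turn the red knob a quarter turn clockwise (seen from above) to tighten it, and let go. Leave the spare clamp with the black knob where it is.

Things in the scene. Friction and masses are not known exactly. Their poses are not given: they have to be found in the camera images.
- clamp_grip (a point): Loose clamp: beech block 80 x 40 x 24 mm, round gold 73 mm pendant and steel plate on it (top at 32 mm), and a red wing knob to grasp: a bar 42 long, 14 wide, 30 high, 46 to 76 mm above the block's underside. 0.23 kg. Point on the knob's axis at its mid-height, 61 mm above the underside. Axes are the BLOCK's (x along 80 mm, z up), not the knob's; block is alike either way round.
- clamp_knob (a joint): Angle of the red knob on its block (rad), growing clockwise seen from above. At 0 the bar lies along the block's x, at a it lies a clockwise of it. Starts slack at 0.05 to 0.35; tight above 1.1; end stop at 2.0. Friction 0.12 N m; it stays where left, and carried by the knob the block does not turn.
- jig: Fixed pale board 120 (x) by 130 mm, 8 thick, two rails along its x, open-ended. Channel 48 mm wide: 4 mm play each side of the block, which can still turn 6 degrees. Rails upright to 20 mm above the bench, then steel lips flaring at 45 degrees to 31 mm. Origin: centre of the board's underside; x along the channel, z up. With the block seated, clamp_grip is 69 mm above it.
- spare: Spare clamp, a loose bystander: same block, plate and wing knob, but the knob is black and it holds no pendant. Origin at the centre of the block's underside, x along its 80 mm length. Leave it alone.
Mind the look-alikes: they are no part of the job. Leave any green or turquoise look-alike of the jig alone.

How it is judged (in metres and radians):
On the way, in this order (a step that is already met when the one before it is completed fails the run):
1. the clamp sits down in the jig between the rails with its knob still slack (knob angle below 0.7 rad) (z of clamp_grip in the frame of jig below 0.075 m and x of clamp_grip in the frame of jig between -0.035 and 0.035 m and y of clamp_grip in the frame of jig between -0.015 and 0.015 m and angle between the x axis of clamp_grip and the x axis of jig, either way round below 0.18 rad and angle between clamp_grip's own z axis and vertical below 0.12 rad and value of joint clamp_knob below 0.7 rad), for 0.2 s.
2. the knob is tightened (above 1.1 rad) while the block is braced in the jig (z of clamp_grip in the frame of jig below 0.075 m and x of clamp_grip in the frame of jig between -0.035 and 0.035 m and y of clamp_grip in the frame of jig between -0.015 and 0.015 m and angle between the x axis of clamp_grip and the x axis of jig, either way round below 0.18 rad and angle between clamp_grip's own z axis and vertical below 0.12 rad and value of joint clamp_knob above 1.1 rad), for 0.2 s.
At the end, for the whole second after the job is handed in: The red-knobbed clamp stands upright (within 7 degrees) and flat on the jig's board (within 6 mm), between the rails (within 15 mm of the channel's middle line, 35 mm of its midpoint, 10 degrees of its direction), its knob at more than 1.1 rad (all of step 2); the robot touches nothing.
It fails at once if the spare clamp is moved by more than 30 mm or tipped over (distance of spare from where it was at the start of the episode above 0.03 m or angle between spare's own z axis and vertical above 0.4 rad).
It also fails if it takes over 48 s, if anything falls off the work surface, if the arm or the gripper's body presses on something with over 40 N, if the wrist force passes 120 N, or if a joint passes its speed limit or range.

ROBOT

A 6-joint arm with a two-finger parallel gripper is mounted at the origin on the work surface. World frame = base frame: x ahead of the robot, y to its left, z up, the work surface at z = 0. Lengths are in mm, angles in rad, forces in N, time in s.
With the tool pointing down it reaches from about 275 to 750 mm from the base axis. Payload 10.2 kg.
Tool frame: the origin (TCP) lies at the very end of the fingers, on their centre line; the grasp point (between the pads) lies 19 mm behind it (ctrl.grip_depth is the distance from the TCP to the grasp point, in mm); z points along the fingers, x is the direction in which the jaws open and shut, and the axes are right-handed (so a half turn about z gives the same grasp; the last joint's range is limited). The gripper opens to 85 mm and grips with 20 to 120 N. Pads are 22 mm wide; open, the fingers measure 114 mm over their backs; the gripper's body (76 mm by 85 mm) begins 54 mm behind the grasp point. The pads swing forward as they close: fully open they stand 13 mm farther back than shut.
Start: joints at [-1.553, 0.313, 1.498, -0, 1.331, -0.223], TCP at [125.188, -509.862, 200.294] pointing down, gripper open.
Joint ranges: [-2.94, 2.94], [-0.97, 2.17], [0.19, 2.56], [-1.23, 4.37], [0.02, 3.11], [-2.88, 2.88]. Speed limits (rad/s): [2.39, 2.39, 3.01, 3.14, 3.14, 3.14].

INTERFACE

Orientations are given as a unit quaternion [w, x, y, z].
In Python, from rig import ctrl gives the robot as it stands.
- The arm moves only by the tool play_rows, never from a script. Its argument "motion" is a list of rows, each a list of 2 entries, a list of its own where there are three numbers: the shift along the tool's x, y, z in mm, then the turn, a rotation vector about the tool's x, y, z in degrees. A call has 1 to 20 rows; each row shifts and turns the commanded pose from where the row before left it, along the tool's axes as they then stand; what a row does not reach is not made up. A row lasts 1/12 s, in which the tool goes at most 41.7 mm and 7.16 degrees, less where a joint would pass 70% of its speed; a pose out of reach is approached as far as the arm can. A call with a gripper value outside its range is refused whole. "fingers" is the finger opening in mm, from 0 to 85.4, set as the call begins (left out, the last holds). The fingers move at their own pace and stop on an object; "squeeze" is the grip in N (left out, the last holds). Time passes only in rows, so rows that do not move let the fingers close. It gives the time, the measured TCP pose, the force and the opening at its end, in the units of the state.
- ctrl.sense(): the state, without advancing time (a new reading comes with each control period).
- ctrl.capture(name): name is "scene" or "top" or "wrist"; returns the picture (480x640x3 uint8, red, green, blue); there is no depth.
- ctrl.get_calibration(name): a dict with "K" (3x3 intrinsics, pixels), "R" (3x3) and "t" (3): a world point X has camera coordinates R X + t; the wrist camera has in their place "tool_from_camera" (4x4, takes a point from camera to tool coordinates, whose origin is the TCP and whose axes are the tool frame's). Camera axes: x right, y down, z forward; pixel columns grow to the right and rows downward; lengths in mm; the calibration is good to about 2 mm. A picture is of the moment at which its call begins: read the wrist's pose just before it. get_calibration takes no time and is no camera call.
- ctrl.finish_job(): hands the job in, once; it reports no verdict.
Trained networks look in the newest picture that a camera, given by its name, has taken for a name from the list of things; names that differ only in an ending like _2 or _b are one class to them, and where a whole thing is asked for, a point or a joint stands for the part that bears it (a point fixed in the world has none). Each returns a list of dicts, best first, with "p" (0 to 1); they miss things now and then, are a little off and sometimes report something else, mostly with a low value. They report only what shows in the picture. A call takes as long as a camera call. They do not tell look-alikes from the thing itself.
- ctrl.spot_in(camera, name): "position" ([column, row] as shares, 0 to 1, of the picture: columns of its width, rows of its height, amid what is visible of it).
The state is a dict: "time_s": time; "joints": joint angles; "dq": joint speeds; "tau": joint torques, N m; "eef_pos": TCP position; "ee_rot": TCP orientation; "force": force on the tool from outside, world axes, zero at the start; "wrist_torque": the same for the moment, N m; "grip_width": opening from 0.0 (shut) to 1.0 (fully open).
Only numpy, scipy, OpenCV 4.12 (cv2) and the standard library are available. Lean on these libraries where they do the work, as an engineer would, in place of code of your own. Each camera call takes 0.05 s, during which the arm holds its last target. There are 200 camera calls.

## Working session

There is one attempt and no reset: what is moved stays moved. The work goes in short steps, Python scripts to look and compute and a tool call to move; the robot and the scene stay as the last step left them, time stands still between calls to the robot, and variables do not carry over. Pictures are saved under pics/ and viewed, about 8 in all and at most 12, crops included, and the job is handed in when it is done.

Besides the shell and the picture viewer there is one more tool, called after ">>>" as a command line: name --argument value ..., lists and objects as JSON in quotes. play_rows: Moves the arm, as the interface text tells. Its arguments: {"type":"object","properties":{"motion":{"type":"array"},"fingers":{"type":"number"},"squeeze":{"type":"number"}},"required":["motion"]}

```bash
ls; mkdir -p pics; python3 - <<'E'
from rig import ctrl
import cv2
s=ctrl.sense();print(s)
for c in ["scene","top"]:
    im=ctrl.capture(c);cv2.imwrite(f"pics/{c}0.png",im[:,:,::-1])
    for n in ["clamp_grip","clamp_knob","jig","spare"]:
        print(c,n,[(round(d['p'],2),[round(d['position'][0]*640),round(d['position'][1]*480)]) for d in ctrl.spot_in(c,n)])
    k=ctrl.get_calibration(c);print({a:(b.tolist() if hasattr(b,'tolist') else b) for a,b in k.items()})
k=ctrl.get_calibration("wrist");print(k)
E
```

```text
pics
{'time_s': 0.0, 'joints': array([-1.55340225e+00,  3.13449632e-01,  1.49842001e+00,  5.34850826e-05,
        1.33095498e+00, -2.23421525e-01]), 'dq': array([-0.00065691,  0.000342  ,  0.00066611,  0.00011234,  0.00023301,
        0.00051933]), 'tau': array([-3.00705169e-04, -4.12271297e+01, -2.59745908e+01, -2.37553722e-04,
        4.17877163e-03,  1.71170949e-06]), 'eef_pos': array([ 125.19690404, -509.57226206,  199.74170093]), 'ee_rot': array([-4.94425256e-04,  7.86918652e-01, -6.17056444e-01, -3.68308778e-04]), 'force': array([ 0.25476385,  0.34427706, -0.32160897]), 'wrist_torque': array([ 0.01014991, -0.0416818 ,  0.02979844]), 'grip_width': 1.0002114459525953}
scene clamp_grip [(0.62, [370, 251])]
scene clamp_knob [(0.78, [373, 232])]
scene jig [(0.96, [150, 287]), (0.59, [346, 196]), (0.58, [250, 227])]
scene spare [(0.82, [473, 375])]
{'K': [[590.7200557118159, 0.0, 323.58166849342354], [0.0, 590.7200557118159, 244.90328637272165], [0.0, 0.0, 1.0]], 'R': [[-0.7859939092726331, 0.6180330630692431, -0.015770464152110173], [0.36047192685223606, 0.4374138791073863, -0.82385
[... 526 characters left out ...]
96, 0.014373252623102819, -0.07385625028254943], [0.07414227815140381, 0.0205035904498238, -0.9970368726226656]], 't': [69.43069604396598, 570.9320981686659, 946.8977642888366]}
{'K': array([[361.12732596,   0.        , 313.86015704],
       [  0.        , 361.12732596, 237.9116328 ],
       [  0.        ,   0.        ,   1.        ]]), 'tool_from_camera': array([[ 9.99999704e-01,  4.19792070e-04, -6.44338668e-04,
         3.62801846e-01],
       [-2.20751235e-04,  9.59299498e-01,  2.82390552e-01,
        -7.16862021e+01],
       [ 7.36659075e-04, -2.82390327e-01,  9.59299307e-01,
        -1.73011834e+02],
       [ 0.00000000e+00,  0.00000000e+00,  0.00000000e+00,
         1.00000000e+00]])}
```

View pics/top0.png

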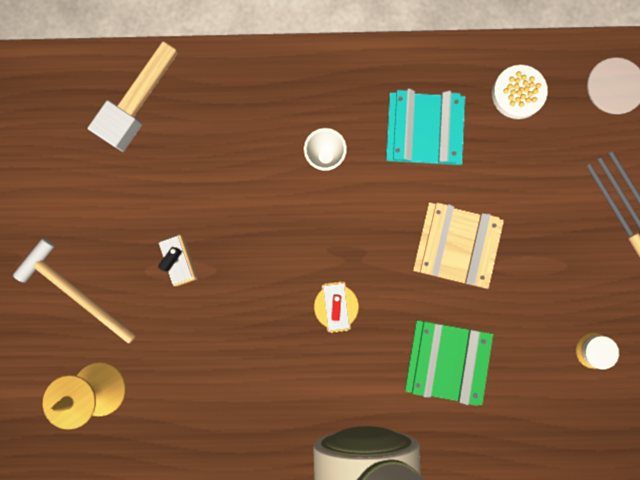

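View pics/scene0.png

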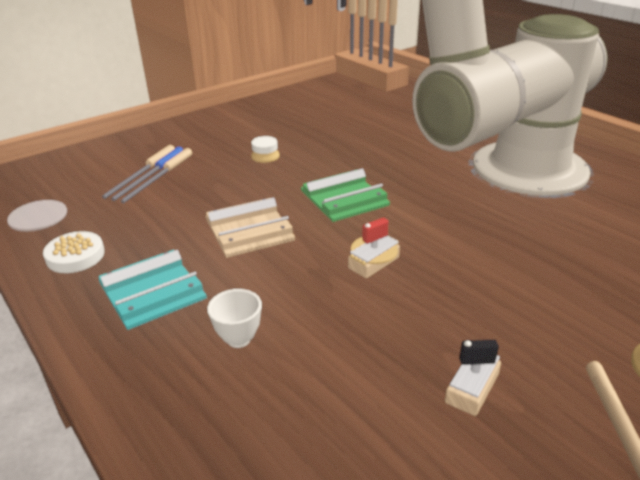

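Top view: the red-knobbed clamp with pendant is at (336,307), with the black-knobbed spare at (176,261) as its look-alike. The pale jig is at (459,246), with the turquoise (427,127) and green (450,363) ones as its look-alikes. I choose the red clamp and the pale jig, and check both in a close crop.

```bash
cat > h.py <<'E'
from rig import ctrl
import numpy as np, cv2
from scipy.spatial.transform import Rotation as Ro
def T():
    s=ctrl.sense();q=s['ee_rot'];return Ro.from_quat([q[1],q[2],q[3],q[0]]).as_matrix(),s['eef_pos'],s
def cam(name):
    k=ctrl.get_calibration(name)
    if name!='wrist': return k['K'],k['R'],k['t']
    R,p,_=T();M=k['tool_from_camera'];Rc=R@M[:3,:3];c=R@M[:3,3]+p
    return k['K'],Rc.T,-Rc.T@c
def ray(px,z,C):
    K,R,t=C;d=R.T@np.linalg.inv(K)@np.array([px[0],px[1],1.]);o=-R.T@t
    return o+d*(z-o[2])/d[2]
def proj(X,C):
    K,R,t=C;v=K@(R@np.asarray(X,float)+t);return v[:2]/v[2]
def rect(mask,z,C,near=None):
    n,l,st,ce=cv2.connectedComponentsWithStats(mask.astype(np.uint8))
    i=1+np.argmax(st[1:,4]);ys,xs=np.nonzero(l==i)
    P=np.array([ray((x,y),z,C)[:2] for x,y in zip(xs,ys)]).astype(np.float32)
    (c,sz,a)=cv2.minAreaRect(P)
    if sz[0]<sz[1]: sz=sz[::-1];a+=90
    return np.round(c,1),np.round(sz,1),round((a+90)%180-90,1),len(xs)
E
python3 - <<'E'
from h import *
im=cv2.imread('pics/top0.png')[:,:,::-1].astype(int);C=cam('top')
r,g,b=im[...,0],im[...,1],im[...,2]
red=(r>150)&(g<90)&(b<90);print('red',rect(red,76,C))
roi=np.zeros(r.shape,bool);roi[275:340,305:365]=1
wh=roi&(r>170)&(b>160);print('plate',rect(wh|(red),32,C))
roi=np.zeros(r.shape,bool);roi[190:300,400:515]=1
pale=roi&(r>140)&(g>110);print('jig',rect(pale,12,C))
gray=roi&(abs(r-b)<25)&(r>110)
n,l,st,ce=cv2.connectedComponentsWithStats(gray.astype(np.uint8))
for i in range(1,n):
    if st[i,4]>100: print('lip',rect(l==i,28,C))
for px in [(336,307),(459,246),(176,261)]: print(ray(px,20,C).round())
cv2.imwrite('pics/crop0.png',cv2.resize(im[190:350,295:515].astype(np.uint8)[:,:,::-1],None,fx=3.6,fy=3.6,interpolation=cv2.INTER_CUBIC))
E
```

```text
red (array([465.4,  42.4]), array([38.3, 11.1]), -4.9, 149)
plate (array([464.3,  42.2]), array([73.7, 35. ]), 6.2, 859)
jig (array([ 567. , -166.8]), array([131.4, 125.8]), 75.5, 5607)
lip (array([ 573.5, -137.7]), array([117.8,   8.9]), -14.4, 342)
lip (array([ 558.9, -195.2]), array([118.3,  12.9]), -14.4, 549)
[463.  42.  20.]
[ 563. -166.   20.]
[544. 312.  20.]
```

View pics/crop0.png

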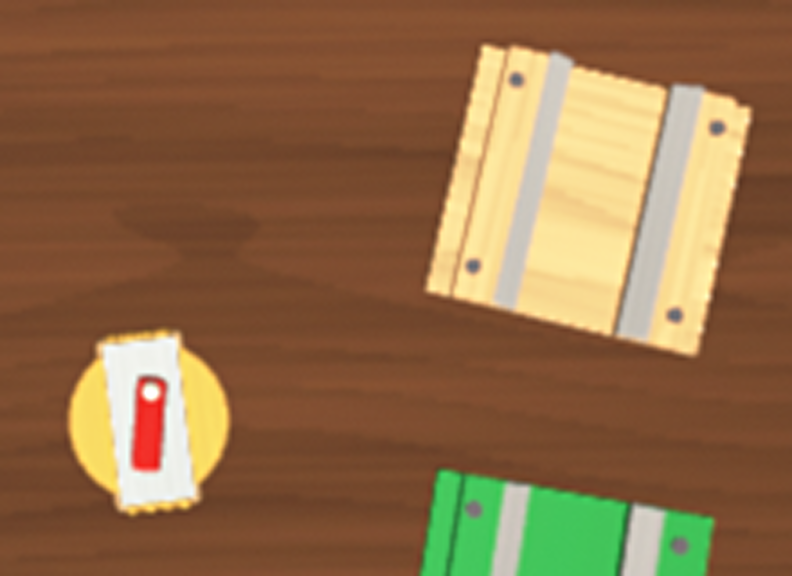

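The crop confirms both choices: red knob with gold pendant and white plate (bar about 11° clockwise of the block), and the pale jig with a clear channel at about -14°. I move over the jig for a close wrist look.

>>> play_rows --motion '[[[-14,-32,0],[0,0,0]],[[-14,-32,0],[0,0,0]],[[-14,-32,0],[0,0,0]],[[-14,-32,0],[0,0,0]],[[-14,-32,0],[0,0,0]],[[-14,-32,0],[0,0,0]],[[-14,-32,0],[0,0,0]],[[-14,-32,0],[0,0,0]],[[-14,-32,0],[0,0,0]],[[-14,-32,0],[0,0,0]],[[-14,-32,0],[0,0,0]],[[-14,-32,0],[0,0,0]],[[-14,-32,0],[0,0,0]],[[-14,-32,0],[0,0,0]],[[-14,-32,0],[0,0,0]],[[-14,-32,0],[0,0,0]],[[0,0,0],[0,0,0]],[[0,0,0],[0,0,0]],[[0,0,0],[0,0,0]]]' --fingers 85

```text
time_s: 2.08
eef_pos: [568.7, -170.4, 200.1]
ee_rot: [0.0, 0.787, -0.617, -0.0]
force: [0.1, -0.4, -0.1]
grip_width: 0.993
```

```bash
python3 - <<'E'
from h import *
R,p,s=T();C=cam('wrist');print(s['time_s'],p.round(1),np.degrees(np.arctan2(R[1,0],R[0,0])).round(2),R[:,2].round(4),s['dq'].round(3))
im=ctrl.capture('wrist');cv2.imwrite('pics/wj.png',im[:,:,::-1])
print('expect jig px',proj([565,-167,8],C).round())
E
```

```text
2.0833 [ 568.7 -170.4  200.1] -76.2 [-6.e-04  0.e+00 -1.e+00] [-0.021 -0.014  0.008  0.    -0.     0.004]
expect jig px [310. 207.]
```

View pics/wj.png

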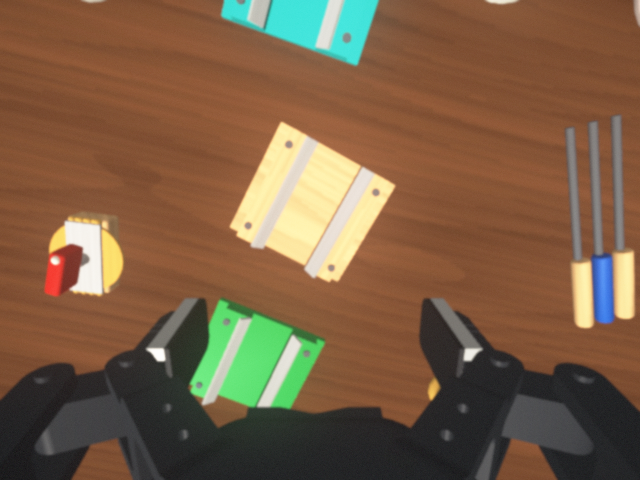

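The pale jig is centred at about (312,203), with its lips at (286,193) and (341,222); the fingers do not cover it. Now I measure it.

```bash
python3 - <<'E'
from h import *
C=cam('wrist');im=cv2.imread('pics/wj.png')[:,:,::-1].astype(int);r,g,b=im[...,0],im[...,1],im[...,2]
roi=np.zeros(r.shape,bool);roi[110:290,222:402]=1
pale=roi&(r>150)&(g>120);print('jig z10',rect(pale,10,C))
gray=roi&(abs(r-b)<35)&(r>120)
n,l,st,ce=cv2.connectedComponentsWithStats(gray.astype(np.uint8))
for i in range(1,n):
    if st[i,4]>100: print('lip',rect(l==i,26,C))
# distinct lips from channel : yellow strip between
hsv=cv2.cvtColor(im.astype(np.uint8),cv2.COLOR_RGB2HSV)
print(hsv[200,312],hsv[193,286],hsv[222,341])
E
```

```text
jig z10 (array([ 562.2, -167.3]), array([131.4, 129.9]), 75.4, 15363)
lip (array([ 572.9, -138.7]), array([119.6,  10.8]), -14.6, 1311)
lip (array([ 557.6, -197. ]), array([120.1,  12.6]), -14.6, 1460)
[ 25  84 254] [ 16  28 230] [ 15  19 236]
```

>>> play_rows --motion '[[[0,0,0],[0,0,-7]],[[0,0,0],[0,0,-7]],[[0,0,0],[0,0,-7]],[[0,0,0],[0,0,-7]],[[0,0,0],[0,0,-7]],[[0,0,0],[0,0,-7]],[[0,0,0],[0,0,-7]],[[0,0,0],[0,0,-7]],[[0,0,0],[0,0,-7]],[[0,0,0],[0,0,-7]],[[0,0,0],[0,0,-7]],[[0,0,0],[0,0,-7]],[[0,0,0],[0,0,-7]],[[0,0,0],[0,0,-7]],[[0,0,0],[0,0,-7]],[[0,0,0],[0,0,-7]],[[0,0,0],[0,0,-7]],[[0,0,0],[0,0,-7]],[[0,0,0],[0,0,-7]],[[0,0,0],[0,0,-7]]]'

```text
time_s: 3.8
eef_pos: [568.2, -171.3, 200.6]
ee_rot: [0.0, 0.848, 0.53, 0.0]
force: [0.1, 0.5, 0.8]
grip_width: 0.997
```

Jig centre is about (565.5,-167.3) with the channel at -14.5°; both cameras agree within about 1.5 mm. Next, over the clamp.

>>> play_rows --motion '[[[0,0,0],[0,0,-7]],[[0,0,0],[0,0,-7]],[[0,0,0],[0,0,-7]],[[25,-15,0],[0,0,0]],[[25,-15,0],[0,0,0]],[[25,-15,0],[0,0,0]],[[25,-15,0],[0,0,0]],[[25,-15,0],[0,0,0]],[[25,-15,0],[0,0,0]],[[25,-15,0],[0,0,0]],[[25,-15,0],[0,0,0]],[[0,0,0],[0,0,0]],[[0,0,0],[0,0,0]],[[0,0,0],[0,0,0]]]'

```text
time_s: 4.97
eef_pos: [467.7, 38.9, 200.6]
ee_rot: [0.0, 0.739, 0.674, 0.0]
force: [0.0, 0.5, 0.1]
grip_width: 0.998
```

```bash
cat > clamp.py <<'E'
from h import *
import sys
R,p,s=T();C=cam('wrist');print(s['time_s'],p.round(1),np.degrees(np.arctan2(R[1,0],R[0,0])).round(2))
im=ctrl.capture('wrist');cv2.imwrite(sys.argv[1],im[:,:,::-1])
im=im.astype(int);r,g,b=im[...,0],im[...,1],im[...,2]
red=(r>110)&(g<80)&(b<80);print('red z76',rect(red,76,C))
print('expect',proj([464.5,42.3,61],C).round())
E
python3 clamp.py pics/wc.png
```

```text
4.9667 [467.7  38.9 200.6] 84.74
red z76 (array([ 297.7, -146.3]), array([60. , 18.7]), 82.4, 1126)
expect [318. 212.]
```

View pics/wc.png

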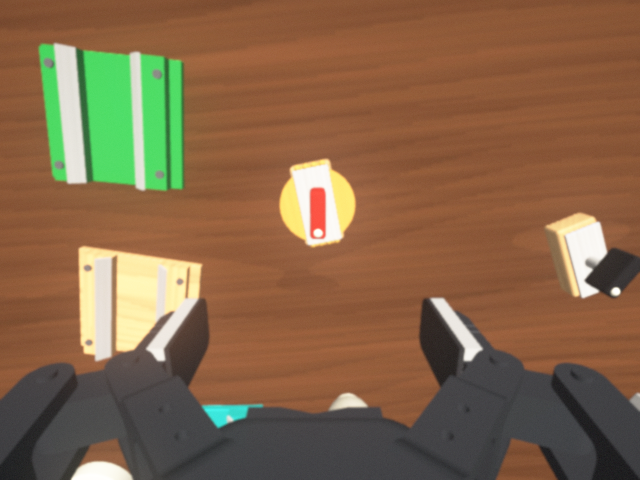

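The red knob bar runs from (317,190) to (318,237), the plate from (311,165) to (324,243). I re-measure with the region limited to the clamp.

```bash
python3 - <<'E'
from h import *
C=cam('wrist');im=cv2.imread('pics/wc.png')[:,:,::-1].astype(int);r,g,b=im[...,0],im[...,1],im[...,2]
roi=np.zeros(r.shape,bool);roi[150:255,270:365]=1
red=roi&(r>130)&(g<110)&(b<110)
k=cv2.morphologyEx(red.astype(np.uint8),cv2.MORPH_CLOSE,np.ones((9,9)));
print('red',rect(k,76,C))
wh=roi&(r>160)&(b>150);m=cv2.morphologyEx((wh|red).astype(np.uint8),cv2.MORPH_CLOSE,np.ones((9,9)))
print('plate',rect(wh|(red),32,C))
gold=roi&(r>150)&(g>120)&(b<150);print('all',rect(gold|wh|red,28,C))
E
```

```text
red (array([454.4,  42.5]), array([88. , 81.8]), -5.3, 5403)
plate (array([463. ,  42.1]), array([101. ,  93.8]), -5.3, 4673)
all (array([463.8,  42.1]), array([102.2,  94.9]), -5.3, 9826)
```

```bash
python3 - <<'E'
from h import *
C=cam('wrist');im=cv2.imread('pics/wc.png')[:,:,::-1].astype(int);r,g,b=im[...,0],im[...,1],im[...,2]
roi=np.zeros(r.shape,bool);roi[150:255,270:365]=1
red=roi&(r-g>110)
m=np.zeros(r.shape,np.uint8);m[185:242,306:330]=1
wh=roi&(r>170)&(b>150)
print('red',rect(red,76,C))
print('plate',rect(wh|red,32,C),'white only',rect(wh,32,C))
for z in(61,76):print(ray((318,212.5),z,C).round(1))
E
```

```text
red (array([462. ,  42.2]), array([42.1, 11.1]), -5.3, 611)
plate (array([463. ,  41.9]), array([78. , 36.3]), 6.4, 2789) white only (array([463. ,  41.9]), array([78. , 36.3]), 6.4, 2178)
[464.9  42.5  61. ]
[461.6  42.6  76. ]
```

Knob axis is about (463.3,42.2), bar at -5.2°, block at 6.3°, so the knob is at about 0.20 rad. I descend and grasp.

>>> play_rows --motion '[[[3,-4.5,0],[0,0,0]],[[0,0,20],[0,0,0]],[[0,0,20],[0,0,0]],[[0,0,20],[0,0,0]],[[0,0,20],[0,0,0]],[[0,0,20],[0,0,0]],[[0,0,20],[0,0,0]],[[0,0,20],[0,0,0]],[[0,0,12],[0,0,0]],[[0,0,5],[0,0,0]],[[0,0,0],[0,0,0]],[[0,0,0],[0,0,0]],[[0,0,0],[0,0,0]]]'

```text
time_s: 6.1
eef_pos: [464.0, 43.0, 44.2]
ee_rot: [0.001, 0.739, 0.674, 0.0]
force: [-0.4, -1.0, 0.6]
grip_width: 0.992
```

>>> play_rows --motion '[[[0,0,0],[0,0,0]],[[0,0,0],[0,0,0]],[[0,0,0],[0,0,0]],[[0,0,0],[0,0,0]],[[0,0,0],[0,0,0]],[[0,0,0],[0,0,0]],[[0,0,0],[0,0,0]],[[0,0,0],[0,0,0]],[[0,0,0],[0,0,0]],[[0,0,0],[0,0,0]],[[0,0,0],[0,0,0]],[[0,0,0],[0,0,0]]]' --fingers 0 --squeeze 60

```text
time_s: 7.1
eef_pos: [463.5, 43.1, 43.5]
ee_rot: [0.0, 0.738, 0.674, 0.0]
force: [-1.8, -2.7, 4.9]
grip_width: 0.113
```

>>> play_rows --motion '[[[0,0,-10],[0,0,0]],[[0,0,-15],[0,0,0]],[[0,0,-20],[0,0,0]],[[0,0,-20],[0,0,0]],[[0,0,-20],[0,0,0]],[[0,0,-15],[0,0,0]],[[0,0,0],[0,0,5]],[[0,0,0],[0,0,5]],[[0,0,0],[0,0,5]],[[0,0,0],[0,0,5.8]],[[0,0,0],[0,0,0]],[[0,0,0],[0,0,0]],[[0,0,0],[0,0,0]]]'

```text
time_s: 8.18
eef_pos: [463.2, 43.3, 143.0]
ee_rot: [-0.0, 0.847, 0.531, -0.0]
force: [-0.2, 0.7, -2.1]
grip_width: 0.114
```

```bash
python3 - <<'E'
from h import *
R,p,s=T();print(s['time_s'],p.round(1),np.degrees(np.arctan2(R[1,0],R[0,0])).round(2),s['grip_width'],s['force'],s['wrist_torque'])
a=ctrl.capture('wrist');b=ctrl.capture('scene');np.save('w1.npy',a)
b2=cv2.resize(b[130:310,280:480],None,fx=2,fy=2)
cv2.imwrite('pics/w1.png',np.hstack([a[:400,100:500],np.vstack([b2,np.zeros((40,400,3),np.uint8)])])[:,:,::-1])
E
```

```text
8.1833 [463.2  43.3 143. ] 64.16 0.11399855329198208 [-0.24910048  0.72919512 -2.07146945] [-2.31286458e-02 -4.10986337e-02 -2.12955742e-05]
```

View pics/w1.png

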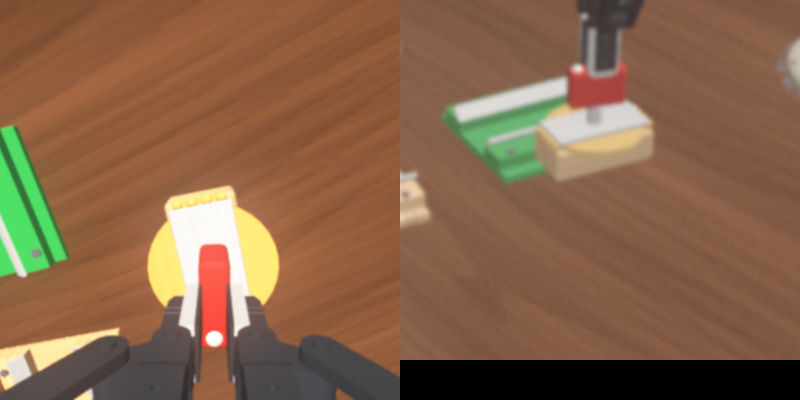

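The wrist view shows the clamp held by the knob, level, with its plate's far edge from (168,210) to (234,193) in the crop. The scene view shows the block hanging level. I measure the block's heading in hand.

```bash
python3 - <<'E'
from h import *
C=cam('wrist');R,p,s=T();im=np.load('w1.npy').astype(int);r,g,b=im[...,0],im[...,1],im[...,2]
wh=(r>170)&(b>165)
zt=p[2]-43.5+32
for nm,rows,f in(('L',range(222,275),lambda x:x.min()),('R',range(203,275),lambda x:x.max())):
    P=[]
    for y in rows:
        x=np.nonzero(wh[y,255:355])[0]+255
        if len(x):P.append(ray((f(x),y),zt,C)[:2])
    P=np.array(P,np.float32);vx,vy,x0,y0=cv2.fitLine(P,cv2.DIST_HUBER,0,.01,.01).ravel();print(nm,np.degrees(np.arctan(vy/vx)),(x0,y0))
    n=np.array([-vy,vx]);print(' perp dist of TCP',(p[:2]-[x0,y0])@n,'resid',np.abs((P-[x0,y0])@n).max())
P=[]
for x in range(275,330):
    y=np.nonzero(wh[185:240,x])[0]
    if len(y):P.append(ray((x,y.min()+185),zt,C)[:2])
P=np.array(P,np.float32);vx,vy,x0,y0=cv2.fitLine(P,cv2.DIST_HUBER,0,.01,.01).ravel();print('front normal',np.degrees(np.arctan(-vx/vy)),abs((p[:2]-[x0,y0])@[-vy,vx]))
E
```

```text
L -14.647133 (np.float32(443.945), np.float32(30.033699))
 perp dist of TCP 17.721455582322893 resid 0.2766037
R -14.6338625 (np.float32(452.6557), np.float32(62.547256))
 perp dist of TCP -15.941608447560924 resid 0.64196444
front normal -28.91569 37.91144830323359
```

>>> play_rows --motion '[[[-6,7.5,0],[0,0,0]],[[-12,15.5,0],[0,0,0]],[[-12,15.5,0],[0,0,0]],[[-12,15.5,0],[0,0,0]],[[-12,15.5,0],[0,0,0]],[[-12,15.5,0],[0,0,0]],[[-12,15.5,0],[0,0,0]],[[-12,15.5,0],[0,0,0]],[[-12,15.5,0],[0,0,0]],[[-12,15.5,0],[0,0,0]],[[-12,15.5,0],[0,0,0]],[[-12,15.5,0],[0,0,0]],[[-6,6,0],[0,0,0]],[[0,0,0],[0,0,0]],[[0,0,0],[0,0,0]],[[0,0,0],[0,0,0]],[[0,0,0],[0,0,0]]]'

```text
time_s: 9.7
eef_pos: [565.4, -166.0, 143.4]
ee_rot: [-0.0, 0.848, 0.53, 0.0]
force: [0.4, 0.1, -1.8]
grip_width: 0.114
```

```bash
python3 - <<'E'
from h import *
R,p,s=T();yaw=np.arctan2(R[1,0],R[0,0]);print(s['time_s'],p.round(1),np.degrees(yaw).round(2),s['grip_width'])
d=np.array([565.7,-166.4,0])-p;print('tool delta',(R.T@d).round(1))
a=ctrl.capture('wrist');np.save('w2.npy',a)
cv2.imwrite('pics/w2.png',a[:,:,::-1])
C=cam('wrist')
E
```

```text
9.7 [ 565.4 -166.   143.4] 64.06 0.11419132136730537
tool delta [ -0.3   0.5 143.4]
```

View pics/w2.png

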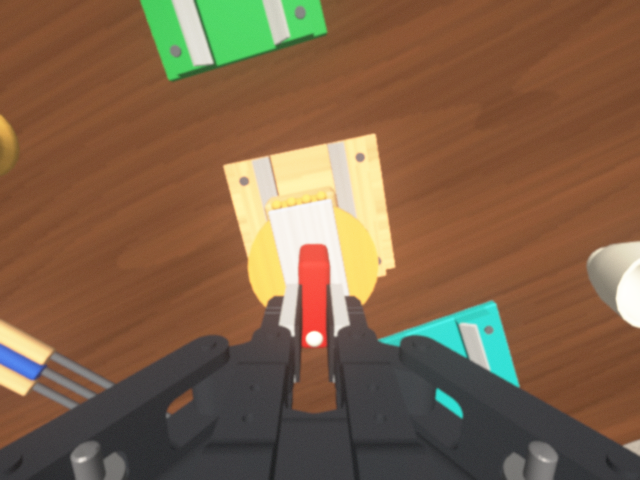

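The block is aligned over the jig, with lips showing at (265,178) and (342,175) and the plate's far edge from (270,208) to (331,195). I check the lateral offset against the lips in this same picture.

```bash
python3 - <<'E'
from h import *
C=cam('wrist');R,p,s=T();im=np.load('w2.npy').astype(int);r,g,b=im[...,0],im[...,1],im[...,2]
a=np.radians(-14.55);n=np.array([-np.sin(a),np.cos(a)])
gray=(abs(r-b)<45)&(r>120);roi=np.zeros(r.shape,bool);roi[140:195,245:365]=1
m=cv2.connectedComponentsWithStats((gray&roi).astype(np.uint8))
o=[]
for i in range(1,m[0]):
    if m[2][i,4]>150:
        ys,xs=np.nonzero(m[1]==i);P=np.array([ray(q,26,C)[:2] for q in zip(xs,ys)])
        d=(P-p[:2])@n;o.append((d.min(),d.max()));print('lip',len(xs),np.percentile(d,[2,50,98]).round(1),rect(m[1]==i,26,C)[2])
wh=(r>170)&(b>165);zt=p[2]-43.5+32
for nm,rows,f in(('L',range(222,270),lambda x:x.min()),('R',range(210,270),lambda x:x.max())):
    P=np.array([ray((f(np.nonzero(wh[y,255:365])[0]+255),y),zt,C)[:2] for y in rows],np.float32)
    vx,vy,x0,y0=cv2.fitLine(P,cv2.DIST_HUBER,0,.01,.01).ravel();print(nm,np.degrees(np.arctan(vy/vx)),np.median((P-p[:2])@n))
E
```

```text
lip 797 [22.7 28.6 34.3] -14.6
lip 617 [-38.1 -31.4 -25.2] -15.1
L 6.0945077 -17.657714226703046
R -20.041945 15.946062919422474
```

Offset from the channel's middle is about 0.5 mm against 4 mm of play, and headings agree within 0.3°. I lower it.

>>> play_rows --motion '[[[0.3,0.5,10],[0,0,0]],[[0,0,15],[0,0,0]],[[0,0,15],[0,0,0]],[[0,0,10],[0,0,0]],[[0,0,8],[0,0,0]],[[0,0,6],[0,0,0]],[[0,0,6],[0,0,0]],[[0,0,5],[0,0,0]],[[0,0,5],[0,0,0]],[[0,0,4],[0,0,0]],[[0,0,3],[0,0,0]],[[0,0,0],[0,0,0]],[[0,0,0],[0,0,0]],[[0,0,0],[0,0,0]]]'

```text
time_s: 10.92
eef_pos: [566.4, -166.9, 56.6]
ee_rot: [0.0, 0.848, 0.53, 0.0]
force: [-0.5, 0.2, -2.7]
grip_width: 0.114
```

>>> play_rows --motion '[[[0,0,2],[0,0,0]],[[0,0,1.5],[0,0,0]],[[0,0,1],[0,0,0]],[[0,0,1],[0,0,0]],[[0,0,0],[0,0,0]],[[0,0,0],[0,0,0]],[[0,0,0],[0,0,0]],[[0,0,0],[0,0,0]]]'

```text
time_s: 11.58
eef_pos: [566.3, -167.1, 51.5]
ee_rot: [0.0, 0.848, 0.53, -0.0]
force: [-5.1, 0.0, 5.8]
grip_width: 0.117
```

Seated: contact came at exactly the expected height (51.5 mm), with light force. I turn the knob 90° clockwise.

>>> play_rows --motion '[[[0,0,0],[0,0,3]],[[0,0,0],[0,0,5]],[[0,0,0],[0,0,5]],[[0,0,0],[0,0,5]],[[0,0,0],[0,0,5]],[[0,0,0],[0,0,5]],[[0,0,0],[0,0,5]],[[0,0,0],[0,0,5]],[[0,0,0],[0,0,5]],[[0,0,0],[0,0,5]]]'

```text
time_s: 12.42
eef_pos: [567.1, -166.9, 51.4]
ee_rot: [0.0, 0.991, 0.137, 0.001]
force: [1.0, 1.4, 3.1]
grip_width: 0.119
```

>>> play_rows --motion '[[[0,0,0],[0,0,5]],[[0,0,0],[0,0,5]],[[0,0,0],[0,0,5]],[[0,0,0],[0,0,5]],[[0,0,0],[0,0,5]],[[0,0,0],[0,0,5]],[[0,0,0],[0,0,5]],[[0,0,0],[0,0,5]],[[0,0,0],[0,0,2]],[[0,0,0],[0,0,0]],[[0,0,0],[0,0,0]],[[0,0,0],[0,0,0]],[[0,0,0],[0,0,0]]]'

```text
time_s: 13.5
eef_pos: [567.4, -167.1, 51.7]
ee_rot: [0.0, 0.974, -0.224, 0.002]
force: [6.6, -0.8, 4.1]
grip_width: 0.119
```

```bash
python3 - <<'E'
from h import *
R,p,s=T();print(s['time_s'],p.round(1),np.degrees(np.arctan2(R[1,0],R[0,0])).round(1),s['grip_width'],s['force'].round(1),s['wrist_torque'].round(3),s['joints'].round(2))
E
```

```text
13.5 [ 567.4 -167.1   51.7] -25.9 0.11909011176538542 [ 6.6 -0.8  4.1] [-0.003 -0.997  0.091] [-0.48  0.6   1.47  0.    1.07 -0.03]
```

>>> play_rows --motion '[[[0,0,0],[0,0,0]],[[0,0,0],[0,0,0]],[[0,0,0],[0,0,0]],[[0,0,0],[0,0,0]],[[0,0,0],[0,0,0]],[[0,0,0],[0,0,0]],[[0,0,0],[0,0,0]],[[0,0,0],[0,0,0]],[[0,0,-10],[0,0,0]],[[0,0,-20],[0,0,0]],[[0,0,-20],[0,0,0]],[[0,0,-20],[0,0,0]],[[0,0,-20],[0,0,0]],[[0,0,-20],[0,0,0]],[[0,0,-20],[0,0,0]],[[0,0,-20],[0,0,0]],[[0,0,0],[0,0,0]],[[0,0,0],[0,0,0]],[[0,0,0],[0,0,0]]]' --fingers 70

```text
time_s: 15.08
eef_pos: [565.9, -166.6, 200.2]
ee_rot: [-0.0, 0.974, -0.225, -0.001]
force: [-1.0, 0.7, -1.1]
grip_width: 0.819
```

```bash
python3 - <<'E'
from h import *
R,p,s=T();print(s['time_s'],p.round(1),s['grip_width'],s['force'].round(1))
C=cam('wrist');a=ctrl.capture('wrist');im=a.astype(int);r,g,b=im[...,0],im[...,1],im[...,2]
u,v=proj([566,-167,40],C).astype(int);print(u,v)
roi=np.zeros(r.shape,bool);roi[max(v-80,0):v+80,u-80:u+80]=1
red=roi&(r-g>110);print('red',rect(red,84,C))
wh=roi&(r>170)&(b>165);m=cv2.morphologyEx((wh|red).astype(np.uint8),cv2.MORPH_OPEN,np.ones((3,3)));print('plate',rect(m,40,C))
sc=ctrl.capture('scene');print('spare',[d for d in ctrl.spot_in('scene','spare')][:2])
b2=cv2.resize(sc[170:290,180:320],(400,343),interpolation=cv2.INTER_CUBIC)
cv2.imwrite('pics/end.png',np.hstack([cv2.resize(a[max(v-85,0):max(v-85,0)+171,u-100:u+100],(400,343)),b2])[:,:,::-1])
E
```

```text
15.0833 [ 565.9 -166.6  200.2] 0.8193199191807677 [-1.   0.7 -1.1]
314 211
red (array([ 567.5, -167.2]), array([39.8, 11.7]), 64.0, 625)
plate (array([ 576.1, -199.4]), array([90.2, 66.4]), 34.5, 2418)
spare [{'position': [0.7391, 0.7863], 'p': 0.64}]
```

View pics/end.png

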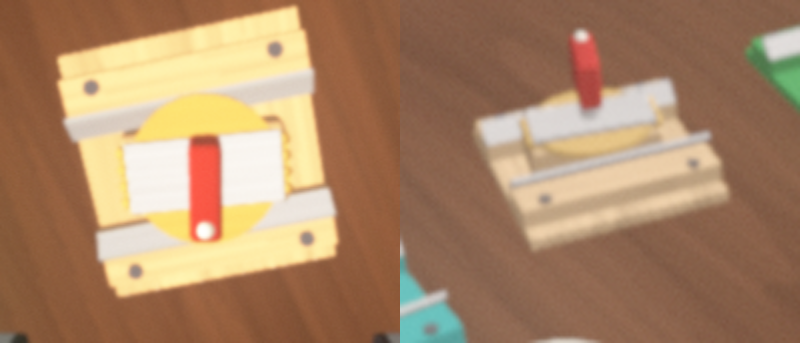

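The clamp sits low between the pale jig's rails, midway along. The block is turned about 4–5° against the rails, within the 10° allowed. The red bar is across it at -116°, so the knob is at about 1.7 rad. The spare is unmoved at about (473,377) and the gripper is clear, so I hand it in.

```bash
python3 -c "
from rig import ctrl
print(ctrl.finish_job())"
```

```text
the job is handed in; nothing more can be done
None
```

I set the red-knobbed clamp down in the pale jig, turned its knob 90° clockwise with the block braced, let go and lifted clear. I handed the job in at about 15 s of the 48 s; the hand-in reports no verdict.

**Last checks, after letting go:**
- **Position:** the block is flat between the rails. It met the board at exactly the expected height, and its knob is about 2 mm from the jig's centre.
- **Heading:** the block is turned about 4–5° clockwise of the channel, within the 10° allowed. I read this by eye from the picture.
- **Knob:** about 1.7 rad (the tight mark is 1.1), taken from the bar's measured direction and the block heading above.
- **Spare clamp:** it is where it was, within 2 pixels.
- **Gripper:** it is about 150 mm above its release height, touching nothing.

**What disagreed or failed:** my automatic fit of the block's plate in the last picture failed because it merged with the jig's steel lips, hence the reading by eye. While holding the knob, the gripper read about 10 mm open, against the bar's stated 14 mm. The grip held anyway.

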